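Hang the blue parts bin on the louvred bench stand

ROBOT

A 7-joint arm with a two-finger parallel gripper is mounted at the origin on a cart in front of the work surface, level with it; the furniture and walls round the work are solid. World frame = base frame: x ahead of the robot, y to its left, z up, the work surface at z = 0. Lengths are in mm, angles in degrees, forces in N, time in s.
With the tool pointing down it reaches from about 350 to 900 mm from the base axis. Payload 19.9 kg.
Tool frame: the origin (TCP) lies at the very end of the fingers, on their centre line; the grasp point (between the pads) lies ctrl.grip_depth behind it (ctrl.grip_depth is the distance from the TCP to the grasp point, in mm); z points along the fingers, y is the line along which they close (so a half turn about z gives the same grasp; the last joint's range is limited). The gripper opens to 85 mm and grips with 20 to 120 N. Pads are 22 mm wide; open, the fingers measure 114 mm over their backs; the gripper's body (76 mm by 85 mm) begins 54 mm behind the grasp point. The pads swing forward as they close: fully open they stand 13 mm farther back than shut.
Start: joints at [-78.753, 23.915, -0.59, 92.452, 0.269, 63.638, -3.037], TCP at [147.219, 607.394, 231.26] pointing down, gripper open.
Joint ranges: [-161.28, 161.28], [-22.2, 115.67], [-73.04, 71.86], [3.21, 147.25], [-68.34, 248.33], [10.77, 114.83], [-161.83, 161.83]. Speed limits (degrees/s): [108.29, 108.29, 136.94, 136.94, 172.46, 172.46, 172.46].

INTERFACE

Orientations are given as a 3x3 rotation matrix whose columns are the frame's x, y, z axes.
In Python, from rig import ctrl gives the robot as it stands. Calls block until the motion is done:
- ctrl.goto(position, orientation): joint-space move of the TCP to a pose.
- ctrl.move_linear(position, rotation=None, v=150, f_stop=None): straight line of the TCP; rotation=None keeps the orientation; v is the mean speed in mm/s. With f_stop (N) it stops when the force on the tool has changed by that much, and returns True; else False.
- ctrl.move_joints(angles): joint-space move.
- ctrl.set_gripper(opening, f_grip=None): finger opening in mm; f_grip is the grip in N (None keeps the last); returns when the fingers have stopped.
- ctrl.wait(seconds).
- ctrl.solve_ik(position, orientation): joint angles nearest the present ones, or None.
- ctrl.capture(name): name is "scene" or "top"; returns (picture, depth): 384x512x3 uint8, red, green, blue; 384x512 float32, mm along the optical axis (not along the pixel's ray), 0 where there is no reading.
- ctrl.camera_info(name): a dict with "camera_matrix" (3x3 intrinsics, pixels), "R" (3x3) and "t" (3): a world point X has camera coordinates R X + t. Camera axes: x right, y down, z forward; pixel columns grow to the right and rows downward; lengths in mm; the calibration is good to about 2 mm. A picture is of the moment at which its call begins. camera_info takes no time and is no camera call.
A pose or a line that the arm cannot do raises ctrl.Unreachable and nothing moves.
- ctrl.job_done(): hands the job in; it is judged then, once.
Trained networks look in the newest picture that a camera, given by its name, has taken for a name from the list of things; names that differ only in an ending like _2 or _b are one class to them, and where a whole thing is asked for, a point or a joint stands for the part that bears it (a point fixed in the world has none). Each returns a list of dicts, best first, with "conf" (0 to 1); they miss things now and then, are a little off and sometimes report something else, mostly with a low value. They report only what shows in the picture. A call takes as long as a camera call. They do not tell look-alikes from the thing itself.
- ctrl.cut_out(camera, query): "pixels" (384x512 bool, what is visible of it) and "rect" ([left, top, width, height] in pixels, round what is visible of it).
Readings, each from a call of its own:
- ctrl.read_time_s(): time.
- ctrl.read_joint_positions(): joint angles.
- ctrl.read_qvel(): joint speeds.
- ctrl.read_effort(): joint torques, N m.
- ctrl.read_tcp_pos(): TCP position.
- ctrl.read_tool_rot(): TCP orientation.
- ctrl.read_ft_force(): force on the tool from outside, world axes, zero at the start.
- ctrl.read_torque(): the same for the moment, N m.
- ctrl.read_width(): finger opening in mm.
- ctrl.read_grip_force(): force on a finger pad.
Only numpy, scipy, OpenCV 4.12 (cv2) and the standard library are available. Lean on these libraries where they do the work, as an engineer would, in place of code of your own. Each camera call takes 0.05 s, during which the arm holds its last target. There are 200 camera calls.

TASK

Hang the small blue parts bin on the top rail of the grey louvred stand, on a free stretch of the rail beside the red bin that already hangs there: lift it over the rail and lower it so that the hooked lip on its back catches behind the rail and it hangs level, then let go. Leave the red bin and the yellow bin where they are.

Things in the scene. Friction and masses are not known exactly. Their poses are not given: they have to be found in the camera images.
- blue_bin_mid (a point): Blue plastic parts bin, about 0.14 kg, on the bench, lip roughly away from the robot. Body 90 long (own x) x 50 wide (y) x 60 high, walls 3; front (-x) third only 34 high; hooked lip at the back (+x). Point: centre of that body, 30 above its underside. z up. Grip from above across the long sides (50). Hung home, it is at x -51, z -27 in the rail's axes.
- blue_bin_lip (a point): Middle of the underside of the roof of the blue bin's lip, where the rail's top ends up; 49.5 mm behind (+x) and 27 above the bin's centre, same axes. Lip 44 wide (y). Back wall's outer face 4.5 mm in front of this point, lip's inner face 4.5 behind it: straight down 8 mm, then flared to 22.5 behind at 32 below; sheet 2.5 thick. The flare guides it on to the rail.
- rail_mid (a point): Middle of the rail's top edge, 135 mm above the bench. Rail: top edge of a fixed grey louvred steel panel, 6 thick, rounded, along y from -170 to +170, nothing above it, free behind for lips. x: horizontal through the panel; bins hang on the -x side (the robot's); z up. A bar on the front, 31 to 55 below the top, stands 5.5 out from the rail's middle plane; hung bins rest their backs on it.
- red_bin_mid (a point): Centre of the red bin, same shape, size and axes as the blue one, already hanging loose by its lip, within 100 mm of the rail's middle; at least one side of it has room for another bin and the fingers.
- yellow_bin_mid (a point): Centre of the yellow bin, same shape, size and axes as the blue one, standing on the bench; not wanted.
Mind the look-alikes: they are no part of the job. Of the things shaped like the part that bears blue_bin_mid, the blue one is meant.

How it is judged (in metres and radians):
At the end, for the whole second after the job is handed in: The blue bin hangs on the rail by its lip: its centre within 10 mm of 51 mm in front of the rail and within 8 mm of 27 mm below its top, within 155 mm of the rail's middle along the rail, level and square to the rail within 10 degrees; the red bin still hangs on the rail (same 10 and 8 mm) (x of blue_bin_mid in the frame of rail_mid between -0.061 and -0.041 m and z of blue_bin_mid in the frame of rail_mid between -0.035 and -0.019 m and y of blue_bin_mid in the frame of rail_mid between -0.155 and 0.155 m and angle between blue_bin_mid's own z axis and vertical below 0.17 rad and angle between the x axis of blue_bin_mid and the x axis of rail_mid, either way round below 0.17 rad and x of red_bin_mid in the frame of rail_mid between -0.061 and -0.041 m and z of red_bin_mid in the frame of rail_mid between -0.035 and -0.019 m); the robot touches nothing.
It fails at once if the red bin is moved more than 30 mm (distance of red_bin_mid from where it was at the start of the episode above 0.03 m).
It fails at once if the yellow bin is moved more than 30 mm (distance of yellow_bin_mid from where it was at the start of the episode above 0.03 m).
It also fails if it takes over 38 s, if anything falls off the work surface, if the arm or the gripper's body presses on something with over 40 N, if the wrist force passes 120 N, or if a joint passes its speed limit or range.

## Working session

There is one attempt and no reset: what is moved stays moved. The work goes in short steps, each a Python script; the robot and the scene stay as the last script left them, time stands still between calls to the robot, and variables do not carry over. Pictures are saved under pics/ and viewed, at most 10 in all, crops included, and the job is handed in when it is done.

```bash
mkdir -p pics; cat > h.py <<'E'
import numpy as np, cv2
from rig import ctrl
def cloud(name):
    rgb,d=ctrl.capture(name); c=ctrl.camera_info(name); K=np.array(c["camera_matrix"]);R=np.array(c["R"]);t=np.array(c["t"])
    v,u=np.mgrid[:d.shape[0],:d.shape[1]]
    P=np.stack([(u-K[0,2])/K[0,0]*d,(v-K[1,2])/K[1,1]*d,d],-1)
    X=(P-t)@R; X[d<=0]=np.nan
    return rgb,d,X
E
python3 - <<'E'
from h import *
ims=[]
for n in("scene","top"):
    rgb,d,X=cloud(n); np.savez(n,rgb=rgb,X=X); ims.append(rgb)
    hsv=cv2.cvtColor(rgb,cv2.COLOR_RGB2HSV); c=ctrl.camera_info(n); print(n,(-np.array(c["R"]).T@c["t"]).round())
    for nm in("blue_bin_mid","red_bin_mid"):
        for r in ctrl.cut_out(n,nm):
            m=r["pixels"]; print(nm,r["conf"],r["rect"],np.median(hsv[m],axis=0),np.nanmedian(X[m],axis=0).round())
cv2.imwrite("pics/a.png",cv2.resize(np.vstack(ims),(400,600))[:,:,::-1]) if 0 else [cv2.imwrite(f"pics/{i}.png",cv2.resize(im,(800,600))[:,:,::-1]) for i,im in enumerate(ims)]
E
```

```text
scene [ 204. -408.  755.]
blue_bin_mid 0.86 [222.3, 226.3, 53.6, 41.0] [ 65. 153.  99.] [470. -53.  31.]
blue_bin_mid 0.81 [252.5, 275.7, 56.0, 53.5] [108. 187. 122.] [ 440. -195.   23.]
red_bin_mid 0.93 [273.7, 173.1, 47.7, 44.7] [  1. 205. 142.] [625. -42. 107.]
red_bin_mid 0.35 [251.1, 273.4, 55.7, 54.8] [108. 187. 122.] [ 440. -194.   24.]
top [ 522.    2. 1028.]
blue_bin_mid 0.85 [260.5, 223.0, 54.1, 28.4] [ 67. 188.  83.] [467. -51.   6.]
blue_bin_mid 0.83 [338.5, 211.3, 32.1, 59.9] [107. 199. 103.] [ 443. -202.   25.]
red_bin_mid 0.87 [274.3, 129.5, 27.0, 54.9] [  2. 215. 112.] [636. -50.  83.]
```

View pics/0.png

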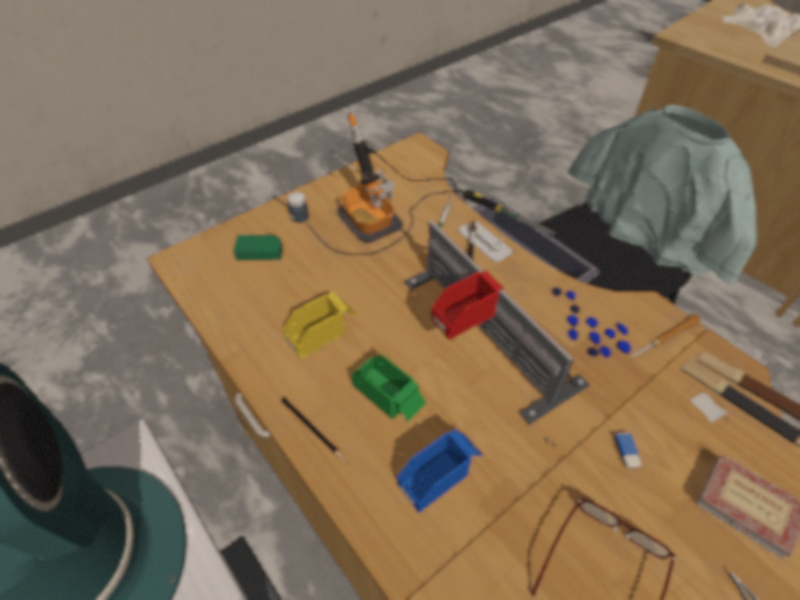

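View pics/1.png

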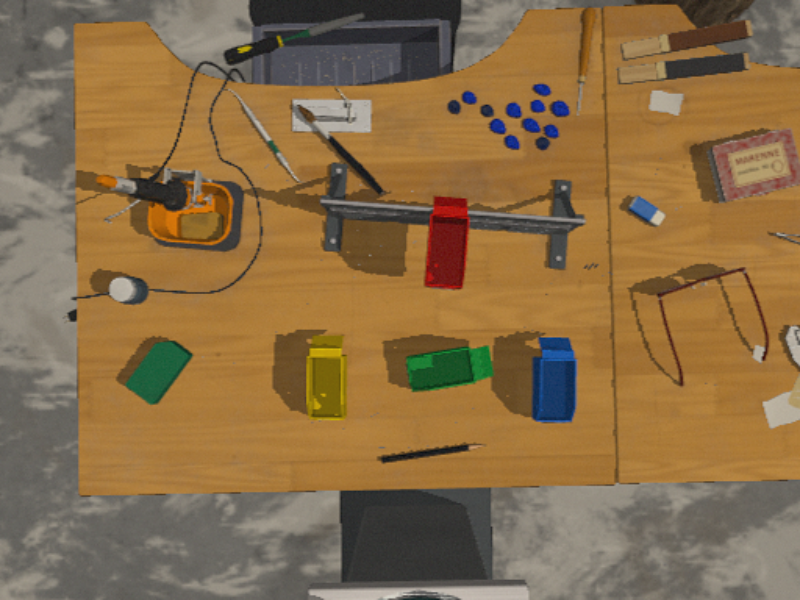

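The blue bin is at about (554,380) in the top view, the rail runs (322,203)–(583,220), and the red bin hangs near its middle at (447,243). Both sides of the rail look free. Next I fit the poses.

```bash
cat >> h.py <<'E'
def binfit(X,rgb,hlo,hhi,box,ztop):
    """high-rim rectangle of a bin: centre(xy), yaw of long axis, dims"""
    hsv=cv2.cvtColor(rgb,cv2.COLOR_RGB2HSV)
    m=(hsv[...,0]>=hlo)&(hsv[...,0]<=hhi)&(hsv[...,1]>110)&np.all((X[...,:2]>[box[0],box[2]])&(X[...,:2]<[box[1],box[3]]),-1)
    return X[m]
def rail(X,rgb,redy=None):
    hsv=cv2.cvtColor(rgb,cv2.COLOR_RGB2HSV)
    m=(hsv[...,1]<70)&(X[...,0]>560)&(X[...,0]<720)&(abs(X[...,1]+60)<220)&(abs(X[...,2]-135)<6)
    return X[m]
E
python3 - <<'E'
from h import *
print("gd",ctrl.grip_depth, ctrl.read_tool_rot().round(2).tolist() if hasattr(ctrl.read_tool_rot(),'round') else ctrl.read_tool_rot())
for n in("top","scene"):
    f=np.load(n+".npz");X,rgb=f["X"],f["rgb"]
    P=rail(X,rgb); 
    vx=cv2.fitLine(P[:,:2].astype(np.float32),cv2.DIST_HUBER,0,.01,.01).ravel(); d=vx[:2]*np.sign(vx[1]); s=(P[:,:2]-vx[2:])@d
    print(n,"rail",len(P),"z",np.percentile(P[:,2],[10,50,90]).round(1),"yaw(of x)",np.degrees(np.arctan2(-d[0],d[1])),"ends",(vx[2:]+d*s.min()).round(1),(vx[2:]+d*s.max()).round(1),"res",np.percentile((P[:,:2]-vx[2:])@[d[1],-d[0]],[5,95]).round(1))
    for nm,B in(("blue",binfit(X,rgb,100,120,(360,540,-260,-140),60)),("red",np.vstack([binfit(X,rgb,0,8,(540,720,-150,50),60),binfit(X,rgb,172,180,(540,720,-150,50),60)]))):
        print(nm,len(B),"z",np.percentile(B[:,2],[1,50,95,99]).round(1))
        top=B[:,2].copy(); zt=np.percentile(top,98); 
        for tag,S in(("all",B),("rim",B[top>zt-8])):
            r=cv2.minAreaRect(S[:,:2].astype(np.float32)); print("  ",tag,len(S),np.round(r[0],1),np.round(r[1],1),round(r[2],2),"bbox",S[:,:2].min(0).round(1),S[:,:2].max(0).round(1))
E
```

```text
gd 18.700000000000003 [[-0.97, 0.24, -0.0], [0.24, 0.97, -0.0], [-0.0, -0.0, -1.0]]
top rail 474 z [131.9 134.6 136.6] yaw(of x) -5.964153 ends [ 654.9 -221.8] [689.7 111.4] res [-2.3  3.1]
blue 1346 z [ 0.1 25.  61.4 63.4]
   all 1346 [ 448.4 -197.7] [ 50.6 116.8] 87.88 bbox [ 390.  -223.4] [ 506.9 -170.7]
   rim 246 [ 448.6 -197.7] [50.3 83.5] 86.79 bbox [ 405.6 -223.4] [ 490.2 -171.8]
red 1409 z [ 76.7  82.8 139.  140.4]
   all 1409 [638.9 -54.3] [ 59.9 125.9] 85.1 bbox [575.8 -87.5] [699.2 -20. ]
   rim 270 [637.  -49.1] [49.5 83.8] 84.57 bbox [596.1 -75.6] [680.6 -22. ]
scene rail 294 z [130.3 132.9 134.7] yaw(of x) -5.7818136 ends [ 651.4 -224.5] [685.3 110.1] res [-2.1  3.4]
blue 1366 z [-0.3 24.8 59.5 60.6]
   all 1366 [ 442.7 -200.1] [ 49.1 114.9] 87.7 bbox [ 385.1 -225.4] [ 500.2 -174.2]
   rim 263 [ 447.2 -200.4] [49.  81.3] 87.27 bbox [ 405.5 -225.2] [ 487.8 -174.7]
red 1249 z [ 51.1 108.4 137.  138.2]
   all 1249 [627.9 -12. ] [127.  103.3] 85.58 bbox [572.5 -78. ] [680.   47.7]
   rim 233 [635.8 -49.9] [51.7 81.4] 84.47 bbox [594.1 -78. ] [677.1 -21.3]
```

```bash
cat >> h.py <<'E'
def Rt(yaw):
    c,s=np.cos(np.radians(yaw)),np.sin(np.radians(yaw))
    return np.array([[-c,-s,0],[-s,c,0],[0,0,-1.]])
def ax(yaw): 
    c,s=np.cos(np.radians(yaw)),np.sin(np.radians(yaw)); return np.array([c,s,0]),np.array([-s,c,0])
E
python3 - <<'E'
from h import *
ctrl.set_gripper(85,40)
p=np.array([433,-198.5,0])+10*ax(-2.5)[0]
ctrl.goto(p+[0,0,120],Rt(-2.5))
print(ctrl.move_linear(p+[0,0,14],v=120,f_stop=15), ctrl.read_tcp_pos())
ctrl.set_gripper(30,40); print(ctrl.read_width(),ctrl.read_grip_force())
ctrl.move_linear(p+[0,0,134],v=150)
print(ctrl.read_ft_force(),ctrl.read_width())
# stage in front of rail target, rail yaw
rx,ry=ax(-5.8); m=np.array([670.5,-56,0])
c=m-110*rx-99*ry
ctrl.move_linear(c+10*rx+[0,0,160],Rt(-5.8),v=150)
print(ctrl.read_time_s(),ctrl.read_tcp_pos())
for n in("scene","top"):
    rgb,d,X=cloud(n); np.savez(n+"2",rgb=rgb,X=X)
    cv2.imwrite(f"pics/{n}2.png",cv2.resize(rgb[100:292,150:406] if n=="scene" else rgb[100:260,200:410],(800,600))[:,:,::-1])
E
```

```text
False [ 443.25741702 -199.09811639   14.48406987]
49.934038314435604 40.61611533164978
[-0.65873931 -0.90832383 -1.44479022] 49.820910862913344
6.9833 [ 560.23177796 -144.87737392  159.78742535]
```

View pics/scene2.png

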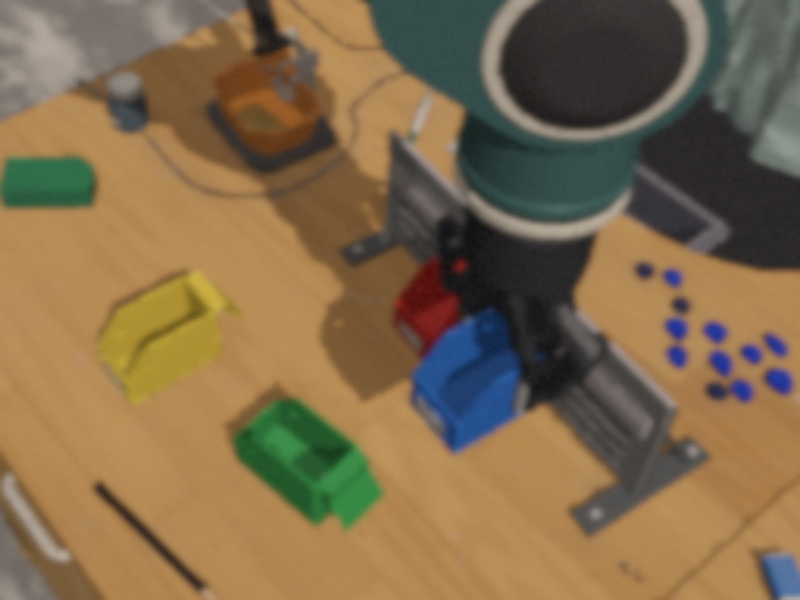

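The bin is held level in front of the free stretch on the right of the red bin. I'll measure its front face against the red bin's in the same camera.

```bash
python3 - <<'E'
from h import *
rx,ry=ax(-5.8); m=np.array([670.5,-56,0])
def loc(P): return (P-m)@np.array([rx,ry,[0,0,1]]).T
for n in("scene","top"):
    a=np.load(n+".npz");b=np.load(n+"2.npz")
    for tag,P in(("red",binfit(a["X"],a["rgb"],0,8,(540,720,-110,20),0)),("red2",binfit(b["X"],b["rgb"],0,8,(540,720,-110,20),0)),("blue",binfit(b["X"],b["rgb"],100,120,(450,640,-220,-90),0)),("blue0",binfit(a["X"],a["rgb"],100,120,(360,540,-260,-140),0))):
        if tag=="blue0":
            q=ax(-2.5); L=(P-[433,-198.5,0])@np.array([q[0],q[1],[0,0,1]]).T
        else: L=loc(P)
        F=L[L[:,0]<np.percentile(L[:,0],2)+15]
        print(n,tag,len(P),"x",np.percentile(L[:,0],[.5,2,5,10,98,99.5]).round(1),"y",np.percentile(L[:,1],[1,5,95,99]).round(1),"z",np.percentile(L[:,2],[1,50,99]).round(1), "front z",np.percentile(F[:,2],[2,50,95]).round(1))
E
```

```text
scene red 1223 x [-97.3 -96.2 -95.2 -86.4   1.    3.8] y [-22.8 -22.2  26.3  27.5] z [ 71.3 108.6 138.2] front z [ 81.7 103.9 118. ]
scene red2 355 x [-115.3 -114.4 -112.1  -97.1  -39.1  -34.9] y [-59.6 -45.1  26.4  27.1] z [ 77.6 101.9 226.4] front z [204.3 216.2 233. ]
scene blue 1009 x [-158.2 -157.5 -156.9 -151.4  -78.6  -74.6] y [-126.6 -125.   -76.6  -74.8] z [145.5 170.7 235.6] front z [153.4 174.4 188.7]
scene blue0 1366 x [-46.7 -45.7 -39.3 -32.5  52.8  64.8] y [-25.5 -25.1  22.5  23. ] z [-0.3 24.8 60.6] front z [ 0.3 28.6 41.7]
top red 1187 x [-93.9 -92.6 -87.4 -81.3  21.8  24.8] y [-21.6 -18.8  24.5  27.5] z [ 76.7  82.8 140.6] front z [ 77.7  82.  118.6]
top red2 1264 x [-93.8 -92.1 -86.4 -80.2  21.1  24.5] y [-20.7 -18.3  24.6  27.7] z [ 77.1  82.9 140.5] front z [ 76.6  81.8 122.3]Traceback (most recent call last):
  File "<stdin>", line 10, in <module>
    return _quantile_unchecked(
        a, q, axis, out, overwrite_input, method, keepdims, weights)
    return _ureduce(a,
                    func=_quantile_ureduce_func,
    ...<5 lines>...
                    overwrite_input=overwrite_input,
                    method=method)
    r = func(a, **kwargs)
    result = _quantile(arr,
                       quantiles=q,
    ...<2 lines>...
                       out=out,
                       weights=wgt)
    slices_having_nans = np.isnan(arr[-1, ...])
                                  ~~~^^^^^^^^^
IndexError: index -1 is out of bounds for axis 0 with size 0
```

View pics/top2.png

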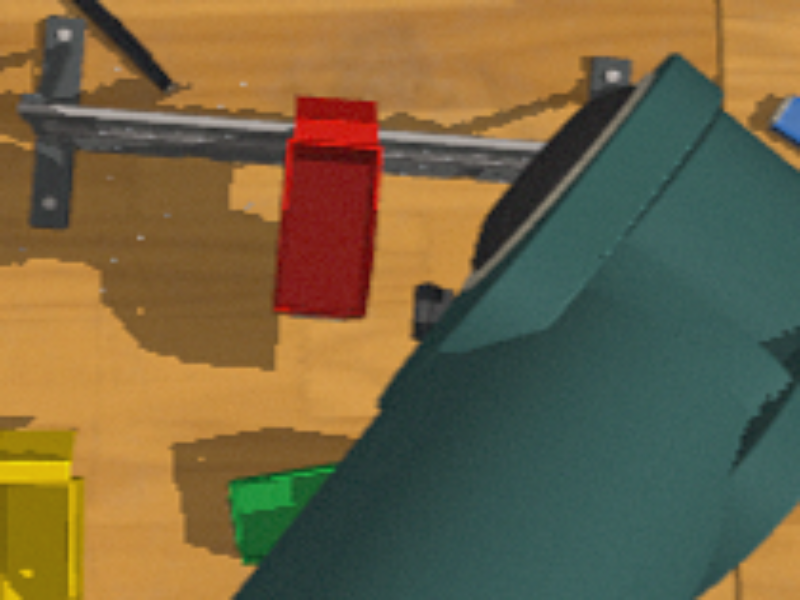

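```bash
python3 - <<'E'
from h import *
rx,ry=ax(-5.8)
p=np.array(ctrl.read_tcp_pos())+60*rx; p[2]=160
ctrl.move_linear(p,v=100)
f0=np.array(ctrl.read_ft_force())
p[2]=108; print(ctrl.move_linear(p,v=80,f_stop=8),ctrl.read_tcp_pos(),np.array(ctrl.read_ft_force())-f0)
p[2]=90; print(ctrl.move_linear(p,v=25,f_stop=6),ctrl.read_tcp_pos(),p,(np.array(ctrl.read_ft_force())-f0),ctrl.read_time_s())
rgb,d,X=cloud("scene"); np.savez("scene3",rgb=rgb,X=X)
cv2.imwrite("pics/s3.png",cv2.resize(rgb[130:280,230:430],(800,600),interpolation=cv2.INTER_CUBIC)[:,:,::-1])
E
```

```text
False [ 620.13743914 -151.15686921  108.31533124] [ 0.84348719 -0.17177545  0.45553437]
True [ 620.85197211 -150.8368341    98.75963965] [ 619.97640033 -150.91254439   90.        ] [ 5.12151694 -0.42145924 -1.23594931] 9.0833
```

View pics/s3.png

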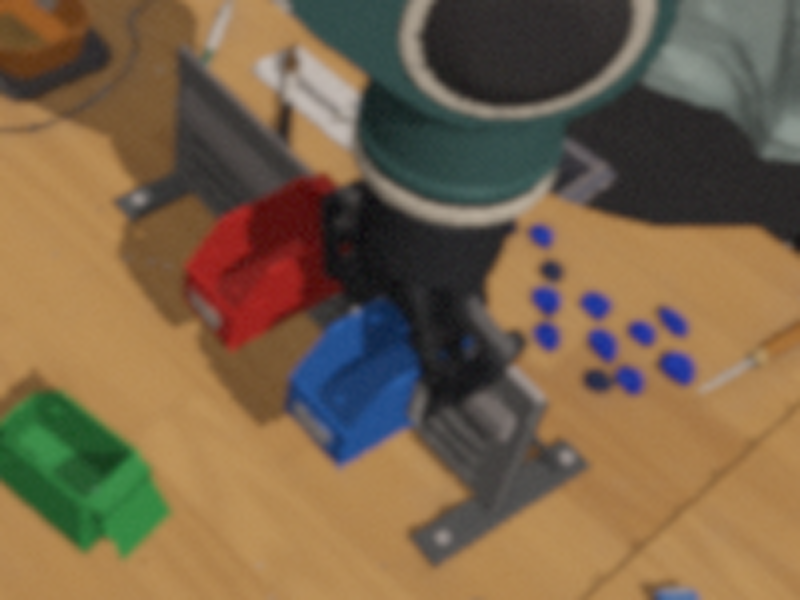

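The bin is beside the red one and the lip is catching the rail. The force is +x, so the flare is guiding it forward, and I'll follow that and keep lowering.

```bash
python3 - <<'E'
from h import *
rx,ry=ax(-5.8)
f=lambda:np.array(ctrl.read_ft_force()).round(1)
p=np.array(ctrl.read_tcp_pos()); p[0]+=0.3
ctrl.move_linear(p,v=20); print(f())
for i in range(5):
    p[2]=89; s=ctrl.move_linear(p,v=25,f_stop=8); q=np.array(ctrl.read_tcp_pos()); F=f(); print(s,q.round(1),F)
    if not s or F[2]>5: break
    p=q+rx*np.clip(F[0]/8,-1,1)*.8; ctrl.move_linear(p,v=20); print(" nudge",f())
print(ctrl.read_time_s())
rgb,d,X=cloud("scene")
m=np.array([670.5,-56,0])
for lo,hi,box in((0,8,(540,720,-110,20)),(100,120,(520,720,-220,-110))):
    L=(binfit(X,rgb,lo,hi,box,0)-m)@np.array([rx,ry,[0,0,1]]).T; L=L[L[:,2]<150]; F=L[L[:,0]<np.percentile(L[:,0],2)+15]
    print(np.percentile(L[:,0],[.5,2,5]).round(1),np.percentile(F[:,2],[2,50,95]).round(1))
E
```

```text
[ 1.8 -0.7 -2.3]
True [ 621.5 -150.8   91.7] [-0.9  0.8  6.6]
9.7333
[-97.4 -96.5 -95.7] [ 79.1 104.  118.5]
[-96.7 -96.2 -95.7] [ 86.1 106.5 119.9]
```

It's seated: upward force at z 91.7 as predicted, and the front matches the red bin's. Releasing.

```bash
python3 - <<'E'
from h import *
rx,ry=ax(-5.8); m=np.array([670.5,-56,0])
ctrl.set_gripper(70); p=np.array(ctrl.read_tcp_pos())
p[2]=200; ctrl.move_linear(p,v=80)
p2=p-150*rx-120*ry; p2[2]=260; ctrl.move_linear(p2,v=200); ctrl.wait(.5)
for n in("top","scene"):
    rgb,d,X=cloud(n)
    for lo,hi,box in((0,8,(540,720,-110,20)),(100,120,(540,720,-220,-110))):
        L=(binfit(X,rgb,lo,hi,box,0)-m)@np.array([rx,ry,[0,0,1]]).T; L=L[L[:,2]<150]
        if len(L)<50: print(n,len(L)); continue
        r=cv2.minAreaRect(L[:,:2].astype(np.float32)); F=L[L[:,0]<np.percentile(L[:,0],2)+15]
        print(n,np.percentile(L[:,0],[.5,2,5,99]).round(1),np.percentile(L[:,1],[1,50,99]).round(1),"z",np.percentile(L[:,2],[1,50,99]).round(1),np.percentile(F[:,2],[2,50,95]).round(1),round(r[2],1))
    if n=="scene": cv2.imwrite("pics/s4.png",cv2.resize(rgb[130:280,230:430],(800,600),interpolation=cv2.INTER_CUBIC)[:,:,::-1])
print(ctrl.read_time_s())
E
```

```text
top [-93.9 -92.5 -87.3  24. ] [-31.1   1.7  28. ] z [ -0.3  82.7 140.6] [ 77.4  82.4 119.4] 0.1
top [-93.9 -92.4 -86.8  22.3] [-122.8 -102.3  -73.1] z [ 77.4  94.4 140.6] [ 78.   83.9 122.5] 88.9
scene [-97.8 -97.3 -96.3 -11.9] [-22.1  24.8  28.5] z [ 77.8 104.5 136.5] [ 80.7 104.3 118.3] 33.5
scene [-97.2 -96.5 -96.3 -63.8] [-124.6 -122.8  -87.2] z [ 78.   94.8 119.8] [ 83.8 102.6 116.9] 84.9
13.3833
```

View pics/s4.png

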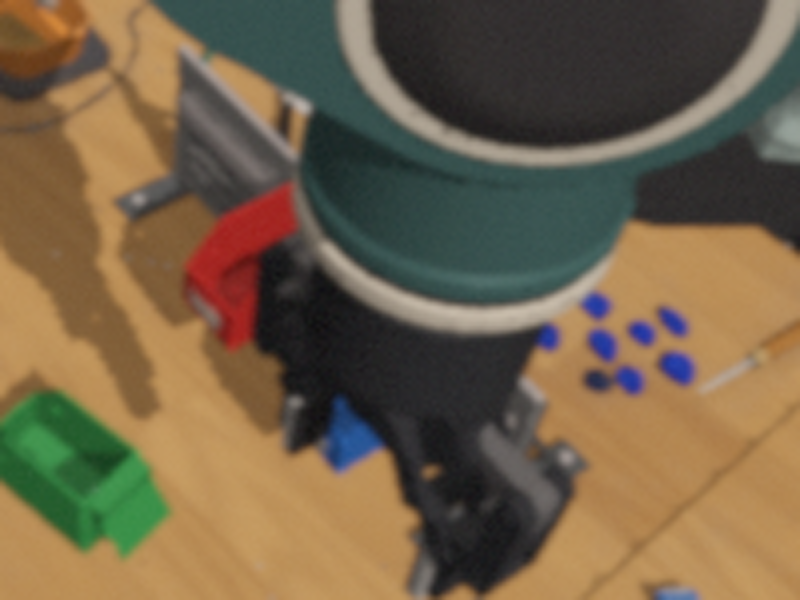

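The arm hides much of the scene view. In the top view the blue bin's extents and heights match the red bin's (x −93.9 to about 23, z 77 to 140.6), so it hangs home with the gripper clear.

```bash
python3 -c "
from rig import ctrl
print(ctrl.job_done())"
```

```text
the job is handed in; nothing more can be done
None
```

The blue bin hangs level on the rail about 100 mm to the right of the rail's middle, beside the red bin. The red and yellow bins were left where they were, and the job was handed in after about 13.4 s; no verdict came back.

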